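# Open the coconut-milk press

## Robot

A 6-joint arm with a two-finger parallel gripper is mounted at the origin on the work surface. World frame = base frame: x ahead of the robot, y to its left, z up, the work surface at z = 0. Lengths are in m, angles in rad, forces in N, time in s.
With the tool pointing down it reaches from about 0.3 to 0.775 m from the base axis. Payload 14.6 kg.
Tool frame: the origin (TCP) lies at the centre of the arm's flange, where the gripper is bolted on; the fingertips stand 199 mm ahead of it and the grasp point (between the pads) lies 180 mm ahead of it; z points along the fingers, y is the line along which they close (so a half turn about z gives the same grasp; the last joint's range is limited). The gripper opens to 94 mm and grips with 3 to 60 N. Pads are 16 mm wide; open, the fingers measure 119 mm over their backs; the gripper's body (75 mm by 177 mm) begins 78 mm behind the grasp point.
Start: joints at [1.049, 0.3, 1.521, -0, 1.321, -0.067], TCP at [0.242, 0.494, 0.405] pointing down, gripper open.
Joint ranges: [-3.03, 3.03], [-0.79, 2.21], [0.23, 2.52], [-1.04, 4.18], [0, 3.07], [-2.55, 2.55]. Speed limits (rad/s): [2.22, 2.22, 2.57, 3.14, 3.14, 3.14].

## Interface

Orientations are given as [roll, pitch, yaw] about the fixed x, y, z axes, in that order (R = Rz(yaw) Ry(pitch) Rx(roll)).
In Python, from station import ctrl gives the robot as it stands. The module is installed in compiled form; this text tells all that it offers.
- The arm moves only by the tool servo_tool, never from a script. Its argument "motion" is a list of rows, each a list of 5 numbers: the closure, from 0 (fully open) to 1 (shut), then the shift along the world's x, y, z in cm, then the turn about the world's z in degrees. A call has 1 to 20 rows; each row is the pose to reach, as a shift and turn from the pose commanded when the call began; what a row does not reach only later rows make up. A row lasts 1/8 s, in which the tool goes at most 62.5 mm and 10.7 degrees, less where a joint would pass 70% of its speed; a pose out of reach is approached as far as the arm can. A call with a gripper value outside its range is refused whole. The fingers move at their own pace and stop on an object; "squeeze" is the grip in N (left out, the last holds). Time passes only in rows, so rows that repeat a pose let the fingers close. It gives the time, the measured TCP pose, the force, the opening and the grip force at its end, in the units of the state.
- ctrl.get_obs(): the state, without advancing time (a new reading comes with each control period).
- ctrl.camera(name): name is "scene" or "top" or "wrist"; returns a dict with "image" (384x512x3 uint8, red, green, blue), "fx", "fy", "cx", "cy" (pixels), "camera_from_world" (4x4, takes a point from world to camera coordinates); the wrist camera has in their place "hand_eye" (4x4, takes a point from camera to tool coordinates, whose origin is the TCP and whose axes are the flange's). Camera axes: x right, y up, looking along -z (the intrinsics and any distortion apply to the point x, -y, -z); pixel columns grow to the right and rows downward; lengths in m; the calibration is good to about 2 mm. A picture is of the moment at which its call begins: read the wrist's pose just before it. There is no depth.
- ctrl.hand_in(): hands the job in; it is judged then, once.
The state is a dict: "time_s": time; "qpos": joint angles; "joint_vel": joint speeds; "tau": joint torques, N m; "ee_pos": TCP position; "eef_rot": TCP orientation; "force": force on the tool from outside, world axes, zero at the start; "moment": the same for the moment, N m; "grip_width": finger opening in m; "grip_force": force on a finger pad.
Only numpy, scipy, OpenCV 4.12 (cv2) and the standard library are available. Lean on these libraries where they do the work, as an engineer would, in place of code of your own. Each camera call takes 0.05 s, during which the arm holds its last target. There are 200 camera calls.

## Task

Open the coconut press: draw its T-handled locking pin straight up out of the yoke and post, and park it upright in the open side notch of the press, its collar seated flat inside the kerb. Then swing the freed yoke by its knob all the way round to its stop, so that the basket is clear. Leave the pin parked and the other things on the table where they are.

Things in the scene. Friction and masses are not known exactly. Their poses are not given: they have to be found in the camera images.
- press: Fixed press, base plate 275 x 110 x 12 mm. Origin: centre of its underside, on the table; z up. Basket (110 wide, rim 110 high) over the origin, hinge post at x +100, square grey lock post (50 wide, top 129 high) at x -90, y 0. A flat grey lug, 60 wide in x, 12 thick, top 130 high, sticks out of the lock post to y -122 and holds the notch. Other things around stand up to 110 high.
- pin: Loose steel locking pin, 0.2 kg. Origin: on its axis, underside of its collar (30 wide, 6 thick); z up the pin. Below: stem 14 thick, 70 long. Above: neck, then a cross bar along x, 62 long, 14 wide (y), 16 high, centred 36 above the origin. At the start its stem is in a 17 mm bore through yoke and post, collar on the yoke's top (150 high), bar within 0.5 rad of the press's x; it locks the yoke.
- pin_bar (a point): Centre of the pin's cross bar, where to grip it across its 14 mm width.
- notch (a point): Where the pin's origin belongs when parked, on top of the lug, 130 high; press x -90, y -91; axes as the press. The notch is a slot through the 12 mm lug, 18 wide in x, open towards -y, inner end 11 mm to +y of this point. Kerbs 4 high stand on both sides of its mouth, 21 to 29 mm to -y of this point: the collar must sit inside them. Free space below, save for low things about.
- yoke (a joint): Angle of the press yoke about its upright hinge: 0 closed over the basket, 1.1 rad at its open stop; grows clockwise seen from above, the knob end swinging to the press's +y. Stays where left. Flat steel bar, 130 to 150 mm high, a plunger plate under it, a screw stub (top 167 high) 100 mm from the hinge, the pin's hole 190 mm from the hinge.
- yoke_knob (a point): Grip point on the yoke's upright round black knob, 22 mm thick, 245 mm from the hinge axis; the knob reaches from 150 to 200 mm high, this point is 180 mm high.
- yoke_hinge (a point): Point on the yoke's upright hinge axis, at the yoke's top (150 mm high).
- coconut_a: Trimmed coconut, 110 mm wide, 101 mm high, beside the press. Bystander; origin: centre of its underside.
- coconut_b: Another such coconut, off to the right. Bystander; origin: centre of its underside.
- bowl: White bowl, 120 mm wide, 60 mm high. Bystander; origin: centre of its underside.
- leaf_cup: Filled leaf cup, 62 mm wide, 48 mm high, not far from the notch's mouth. Bystander; origin: centre of its underside.
- spoon: Spoon lying on the table. Bystander.
- jar: Jar, 76 mm wide, 110 mm high, off to the right. Bystander; origin: centre of its underside.
- spatula: Spatula lying on the table, to the left. Bystander.

How it is judged:
On the way, in this order (a step that is already met when the one before it is completed fails the run):
1. the pin is drawn up out of the yoke and post (z of pin in the frame of press above 0.215 m).
2. the pin is parked in the side notch, collar flat on the lug, and let go (horizontal distance between pin and notch below 0.008 m and z of pin in the frame of notch between -0.003 and 0.003 m and angle between pin's own z axis and vertical below 0.08 rad and contact force between the fingers and pin below 0.1 N), for 0.2 s.
3. the yoke is swung open to its stop (past 1.0 of 1.1 rad) (value of joint yoke above 1 rad), for 0.1 s.
At the end, for the whole second after the job is handed in: The pin stands in the side notch: its origin within 8 mm of the notch point sideways and 3 mm in height, upright within 0.08 rad, at rest and let go; the yoke is at its open stop (joint above 1.0 of 1.1 rad) (all of step 2 and value of joint yoke above 1 rad and linear speed of pin below 0.02 m/s); the robot touches nothing.
It fails at once if a bystander is moved by more than 40 mm (distance of any of coconut_a, coconut_b, bowl, leaf_cup, spoon, jar, spatula from where it was at the start of the episode above 0.04 m).
It also fails if it takes over 58 s, if anything falls off the work surface, if the arm or the gripper's body presses on something with over 40 N, if the wrist force passes 120 N, or if a joint passes its speed limit or range.

## Working session

There is one attempt and no reset: what is moved stays moved. The work goes in short steps, Python scripts to look and compute and a tool call to move; the robot and the scene stay as the last step left them, time stands still between calls to the robot, and variables do not carry over. Pictures are saved under pics/ and viewed, at most 10 in all, crops included, and the job is handed in when it is done.

Besides the shell and the picture viewer there is one more tool, called after ">>>" as name(argument=value, ...) on one line, values as JSON. servo_tool: Moves the arm, as the interface text tells. Its arguments: {"type":"object","properties":{"motion":{"type":"array","items":{"type":"array","items":{"type":"number"}}},"squeeze":{"type":"number"}},"required":["motion"]}

```bash
mkdir -p pics
python3 - <<'E'
from station import ctrl
import cv2,numpy as np
o=ctrl.get_obs();print({k:np.round(v,3) for k,v in o.items()})
for n in("top","scene"):
    c=ctrl.camera(n);cv2.imwrite(f"pics/{n}0.png",c["image"][:,:,::-1])
    print(n,c["fx"],c["fy"],c["cx"],c["cy"],np.round(c["camera_from_world"],4).tolist(),[k for k in c])
c=ctrl.camera("wrist");print(np.round(c["hand_eye"],4).tolist(),c["fx"],c["cx"],c["cy"],list(c))
a=cv2.imread("pics/top0.png");cv2.imwrite("pics/top0b.png",cv2.resize(a,(800,600),interpolation=cv2.INTER_CUBIC))
E
```

```text
{'time_s': np.float64(0.0), 'qpos': array([ 1.049,  0.3  ,  1.522, -0.   ,  1.321, -0.067]), 'joint_vel': array([0.001, 0.001, 0.001, 0.   , 0.002, 0.001]), 'tau': array([ 2.0000e-03, -5.3183e+01, -3.5274e+01,  7.1000e-02,  2.5000e-02,
        0.0000e+00]), 'ee_pos': array([0.242, 0.494, 0.404]), 'eef_rot': array([-3.14 , -0.   ,  2.687]), 'force': array([ 0.467, -0.393,  0.056]), 'moment': array([ 0.005, -0.004,  0.012]), 'grip_force': np.float64(0.0), 'grip_width': np.float64(0.094)}
top 363.15389504405965 363.15389504405965 263.68743028112124 194.375269395135 [[-0.0031, -0.9998, 0.0191, -0.0124], [0.9912, -0.0005, 0.1324, -0.5477], [-0.1324, 0.0194, 0.991, -1.3768], [0.0, 0.0, 0.0, 1.0]] ['image', 'fx', 'fy', 'cx', 'cy', 'camera_from_world']
scene 414.07109124028995 414.07109124028995 252.0130577490654 191.2887028396514 [[0.6439, 0.7651, 0.0023, -0.3304], [-0.4643, 0.3884, 0.796, 0.153], [0.6081, -0.5136, 0.6053, -1.8369], [0.0, 0.0, 0.0, 1.0]] ['image', 'fx', 'fy', 'cx', 'cy', 'camera_from_world']
[[0.0, 0.9691, 0.2466, 0.07], [1.0, -0.0002, 0.0006, 0.0], [0.0006, 0.2466, -0.9691, 0.0206], [0.0, 0.0, 0.0, 1.0]] 272.77669749975485 256.75579280662225 195.87099125035982 ['image', 'fx', 'fy', 'cx', 'cy', 'hand_eye']
```

View pics/top0b.png

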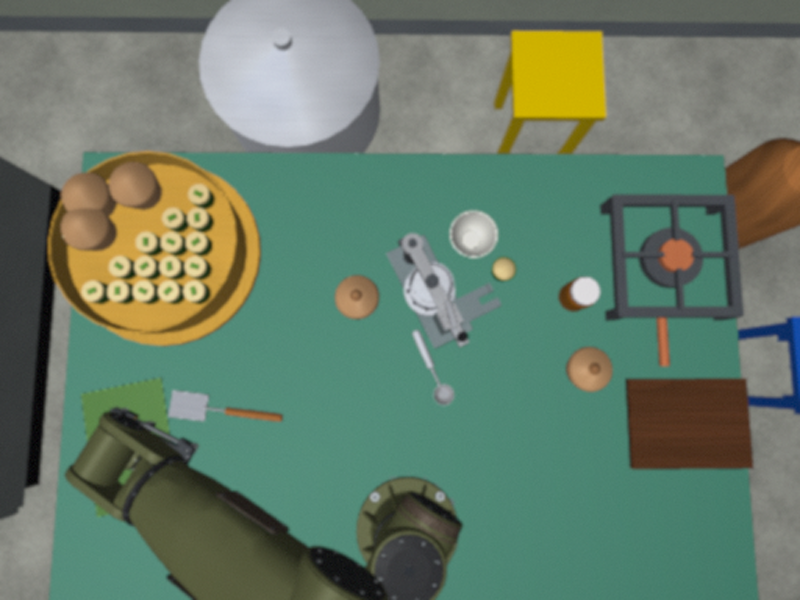

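View pics/scene0.png

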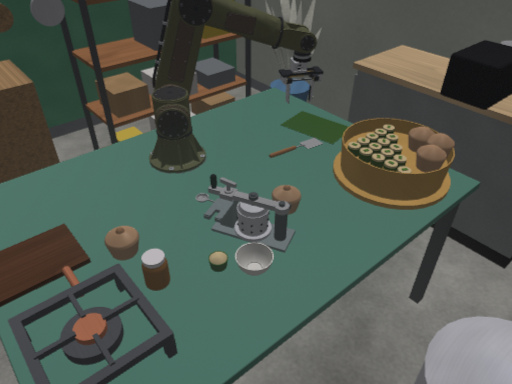

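The top view (800x600) shows the hinge at (411,243), the screw stub at (432,281), the knob at (463,337), the pin at about (452,318), and the lug with its mouth at about (490,295). The leaf cup at (503,268) lies beyond the lug. The scene view agrees with this.

```bash
cat > h.py <<'E'
import numpy as np,cv2
from scipy.spatial.transform import Rotation as R
from station import ctrl
def get(name):
    o=ctrl.get_obs();c=ctrl.camera(name)
    if name=="wrist":
        T=np.eye(4);T[:3,:3]=R.from_euler('xyz',o["eef_rot"]).as_matrix();T[:3,3]=o["ee_pos"]
        c["wc"]=T@c["hand_eye"]
    else: c["wc"]=np.linalg.inv(c["camera_from_world"])
    return c
def cast(c,u,v,z):
    d=c["wc"][:3,:3]@np.array([(u-c["cx"])/c["fx"],-(v-c["cy"])/c["fy"],-1]);p=c["wc"][:3,3]
    return p+d*(z-p[2])/d[2]
def proj(c,p):
    q=np.linalg.inv(c["wc"])@np.append(p,1);return np.array([c["cx"]+c["fx"]*q[0]/-q[2],c["cy"]-c["fy"]*q[1]/-q[2]])
E
python3 - <<'E'
from h import *
c=get("top")
for n,u,v,z in(("hinge",411,243,.15),("screw",432,281,.167),("knob",463,337,.2),("pin",452,318,.19),("mouth",487,296,.13)):
    print(n,cast(c,u*.64,v*.64,z).round(3))
i=c["image"][130:240,235:345,::-1];cv2.imwrite("pics/topc.png",cv2.resize(i,(600,600),interpolation=cv2.INTER_CUBIC))
E
```

```text
hinge [ 0.675 -0.009  0.15 ]
screw [ 0.582 -0.056  0.167]
knob [ 0.452 -0.121  0.2  ]
pin [ 0.495 -0.099  0.19 ]
mouth [ 0.553 -0.187  0.13 ]
```

View pics/topc.png

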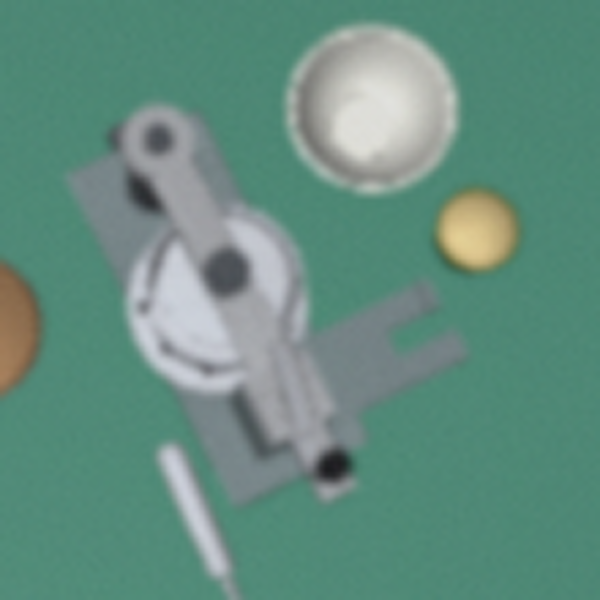

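Hinge to knob measures 0.2495 m against 0.245 given, so press yaw is about 0.466. That puts the pin at about (0.505, -0.094) and the notch at about (0.546, -0.175). I'm moving above the pin.

>>> servo_tool(motion=[[0,2,-4.5,2,-9.5],[0,4,-9,4,-19],[0,6,-13.5,6,-28.5],[0,8,-18,7,-38],[0,10,-22.5,7,-47.5],[0,12,-27,7,-57],[0,14,-31.5,7,-66.5],[0,16,-36,7,-76],[0,18,-40.5,7,-85.5],[0,20,-45,7,-95],[0,22,-49.5,7,-104.5],[0,24,-54,7,-114],[0,26.3,-58.8,7,-123],[0,26.3,-58.8,7,-127],[0,26.3,-58.8,7,-127],[0,26.3,-58.8,7,-127]])

```text
time_s: 2.2
ee_pos: [0.5045, -0.0935, 0.4747]
eef_rot: [3.142, -0.0, 0.473]
force: [-0.1, 0.1, -0.2]
grip_width: 0.0941
grip_force: 0.0
```

Run:
```python
from h import *
o=ctrl.get_obs();print(o["time_s"],o["ee_pos"].round(4),o["eef_rot"].round(3),o["qpos"].round(2),o["force"].round(2))
c=get("wrist");cv2.imwrite("pics/w1.png",c["image"][:,:,::-1])
np.save("w1wc.npy",c["wc"])
for n,p in(("bar",(.505,-.094,.194)),("notch",(.546,-.175,.13)),("knob",(.456,-.119,.2))):print(n,proj(c,p).round(0))
```

```text
2.2 [ 0.5045 -0.0935  0.4747] [ 3.142 -0.     0.473] [-0.25  0.17  1.52  0.    1.45  0.84] [-0.06  0.12 -0.21]
bar [256. 201.]
notch [331. 188.]
knob [256. 255.]
```

View pics/w1.png

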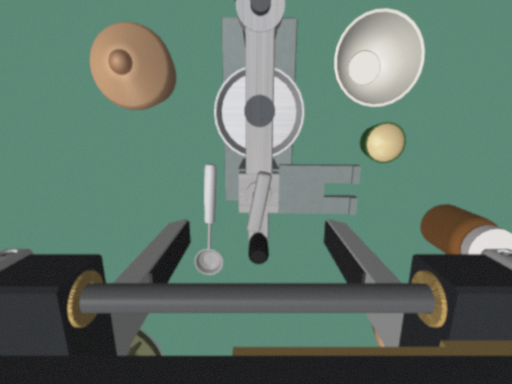

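The wrist view shows the bar from about (266,174) to (252,232), the knob top at (258,247), the stub at (259,110) and the notch slot at about (340,188). I'll enlarge this for precise edges.

Run:
```python
import cv2
a=cv2.imread("pics/w1.png")[155:275,215:375];a=cv2.convertScaleAbs(a,alpha=1.4)
cv2.imwrite("pics/w1c.png",cv2.resize(a,(800,600),interpolation=cv2.INTER_CUBIC))
```

```text
(no output)
```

View pics/w1c.png

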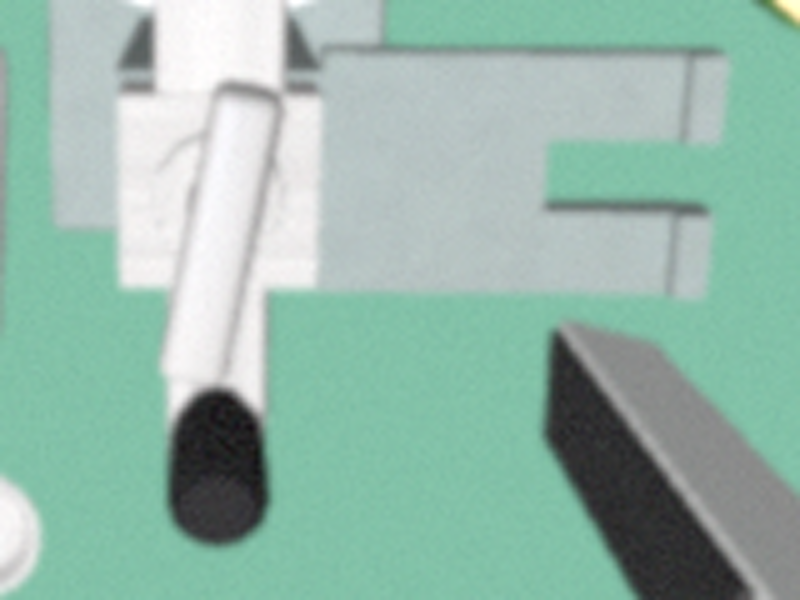

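Run:
```python
from h import *
c=dict(wc=np.load("w1wc.npy"),fx=272.7767,fy=272.7767,cx=256.7558,cy=195.871)
f=lambda x,y,z:cast(c,215+(x+.5)/5-.5,155+(y+.5)/5-.5,z)
P=[f(*q,.194) for q in((217,87),(281,97),(228,375),(163,370))]
print("bar",np.mean(P,0).round(4),"len",np.linalg.norm(P[0]-P[3]),np.linalg.norm(P[1]-P[2]),"wid",np.linalg.norm(P[0]-P[1]))
d=(P[0]+P[1]-P[2]-P[3]);th=np.arctan2(d[1],d[0]);print("bar ang deg",np.degrees(th))
knob=f(218,510,.2);hinge=cast(c,260,4,.15);stub=cast(c,259,110,.167);print("knob",knob,"hinge",hinge,"stub",stub)
x=hinge-knob;print(np.linalg.norm(x[:2]),"press yaw deg",np.degrees(np.arctan2(x[1],x[0])))
A,B=f(322,50,.13),f(322,292,.13);print("lug",np.linalg.norm(A-B),(A+B)/2,np.degrees(np.arctan2(*(A-B)[1::-1])))
e=(f(547,143,.13)+f(547,209,.13))/2;print("slot w",np.linalg.norm(f(547,143,.13)-f(547,209,.13)))
m=(f(690,50,.134)+f(672,294,.134))/2
for F,G in((( 323,50),(690,52)),((320,290),(672,294))):
    v=f(*G,.13)-f(*F,.13);print("lug dir",np.degrees(np.arctan2(v[1],v[0]))+90)
print("inner",e,"kerb inner mid",m,np.linalg.norm((m-e)[:2]))
v=(m-e)[:2];v/=np.linalg.norm(v);print("notch",e[:2]+.011*v, "from kerb",m[:2]-.021*v)
print("grip->notch check: from bar",np.linalg.norm(np.mean(P,0)[:2]-(e[:2]+.011*v)))
```

```text
bar [ 0.5058 -0.0965  0.194 ] len 0.05900042285611286 0.05799830820868078 wid 0.012498862725793545
bar ang deg 16.766239107491934
knob [ 0.45540949 -0.12151828  0.2       ] hinge [ 0.67374605 -0.01183715  0.15      ] stub [ 0.58449507 -0.05643152  0.167     ]
0.24433748113384196 press yaw deg 26.672616306883878
lug 0.06048044967608696 [ 0.51540537 -0.11968982  0.13      ] 28.229056941619433
slot w 0.01654655636182218
lug dir 26.75928350484768
lug dir 26.383528256617453
inner [ 0.5398296  -0.16885054  0.13      ] kerb inner mid [ 0.55516373 -0.19604184  0.134     ] 0.031217010246254135
notch [ 0.54523292 -0.17843199] from kerb [ 0.54484831 -0.17774998]
grip->notch check: from bar 0.09092189320586011
```

Measurements agree: lug width 60.5 mm, bar length 59 mm, pin to notch 90.9 mm. The bar angle is 16.8°, so I turn -10.3°, descend and grip.

>>> servo_tool(motion=[[0,0.1,-0.3,-3,-5],[0,0.1,-0.3,-6,-10.3],[0,0.1,-0.3,-9,-10.3],[0,0.1,-0.3,-10.9,-10.3],[0,0.1,-0.3,-10.9,-10.3],[0.5,0.1,-0.3,-10.9,-10.3],[1,0.1,-0.3,-10.9,-10.3],[1,0.1,-0.3,-10.9,-10.3],[1,0.1,-0.3,-10.9,-10.3],[1,0.1,-0.3,-10.9,-10.3],[1,0.1,-0.3,-10.9,-10.3]], squeeze=40)

```text
time_s: 3.62
ee_pos: [0.5056, -0.0969, 0.3657]
eef_rot: [-3.142, -0.0, 0.29]
force: [0.0, 0.9, -0.1]
grip_width: 0.0374
grip_force: 0.0
```

>>> servo_tool(motion=[[1,0,0,0,0],[1,0,0,0,0],[1,0,0,0,0],[1,0,0,0,0]])

```text
time_s: 4.12
ee_pos: [0.5056, -0.0969, 0.3656]
eef_rot: [-3.141, 0.0, 0.29]
force: [-0.6, 0.6, -0.5]
grip_width: 0.0139
grip_force: 40.0
```

>>> servo_tool(motion=[[1,0,0,0.7,0],[1,0,0,1.7,0],[1,0,0,2.7,0],[1,0,0,3.7,0],[1,0,0,4.7,0],[1,0,0,5.7,0],[1,0,0,6.7,0],[1,0,0,7.7,0],[1,0,0,8.7,0],[1,0,0,9.0,0],[1,0,0,9.0,0],[1,0,0,9.0,0]])

```text
time_s: 5.62
ee_pos: [0.5056, -0.0969, 0.4553]
eef_rot: [-3.141, 0.001, 0.29]
force: [0.0, 0.0, -0.9]
grip_width: 0.0135
grip_force: 40.0
```

Run:
```python
from h import *
c=get("scene");i=c["image"][150:260,150:320,::-1];cv2.imwrite("pics/s2.png",cv2.resize(i,(800,518),interpolation=cv2.INTER_CUBIC))
o=ctrl.get_obs();print(o["ee_pos"],o["moment"].round(2))
```

```text
[ 0.50561477 -0.09692593  0.45527881] [-0.02  0.11 -0.01]
```

View pics/s2.png

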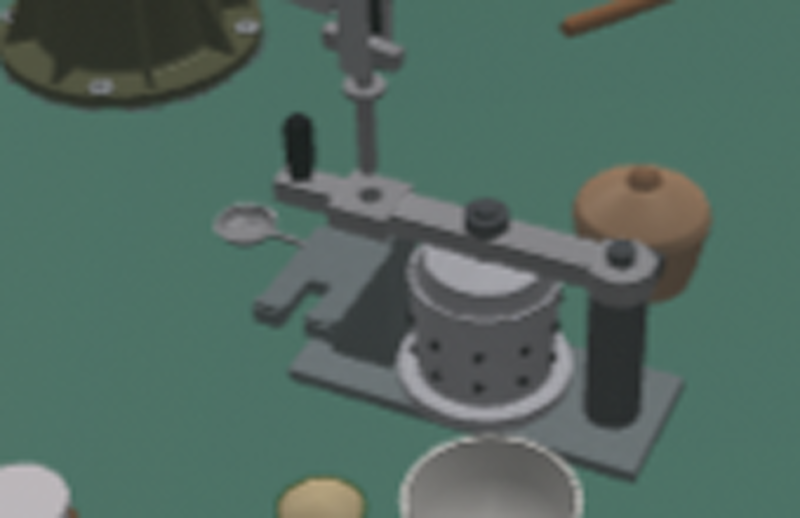

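The pin is out of the yoke and hangs from the gripper: collar at (364,88), stem down to (370,172). The bore is empty at (370,195). I'll check the lean against a projected vertical and locate the notch again from here.

Run:
```python
from h import *
c=get("scene")
for z in(.17,.235,.24):print(z,(proj(c,(.5056,-.0969,z))-[150,150])*800/170)
c=get("wrist");np.save("w2wc.npy",c["wc"])
i=c["image"][:,:,::-1][120:300,180:420];cv2.imwrite("pics/w2.png",cv2.resize(i,(800,600),interpolation=cv2.INTER_CUBIC))
for p in((.5463,-.1777,.13),(.5055,-.0965,.15)):print((proj(c,p)-[180,120])*800/240)
```

```text
0.17 [368.8257669  171.75614496]
0.235 [365.76744578  95.71289613]
0.24 [365.52471982  89.67766655]
[514.89668678 192.18727728]
[251.52680021 251.81771718]
```

View pics/w2.png

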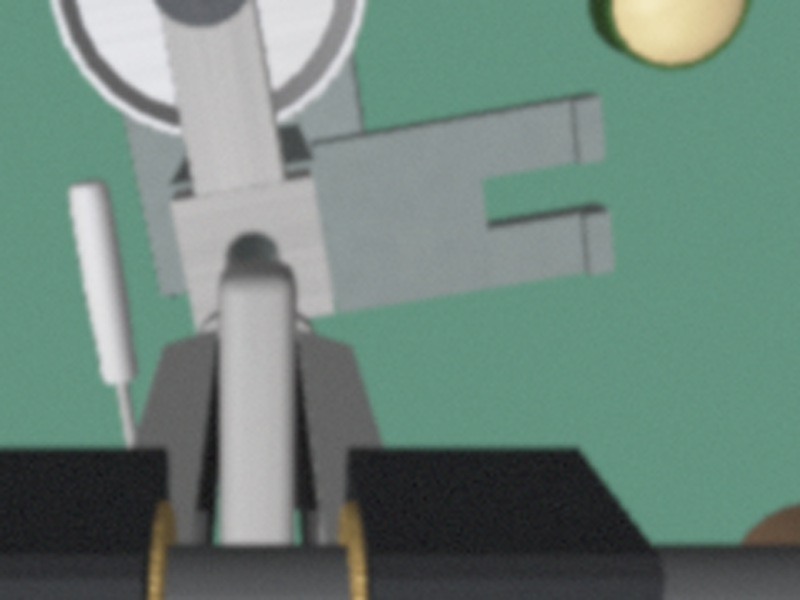

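Run:
```python
from h import *
c=dict(wc=np.load("w2wc.npy"),fx=272.7767,fy=272.7767,cx=256.7558,cy=195.871)
k=240/800
f=lambda x,y,z=.13:cast(c,180+(x+.5)*k-.5,120+(y+.5)*k-.5,z)
y=np.radians(26.6);X=np.array([np.cos(y),np.sin(y)]);Y=np.array([-np.sin(y),np.cos(y)])
n0=np.array([.5463,-.1777])
for n,q in dict(far_in=(485,180),near_in=(487,228),far_out=(575,163),near_out=(583,212),lugfar=(340,142),lugnear=(340,313),lugfar2=(570,99),lugnear2=(588,275)).items():
    d=f(*q)[:2]-n0;print(n,(1000*np.array([d@X,d@Y])).round(1))
```

```text
far_in [6.4 9.9]
near_in [-10.3  11.1]
far_out [  6.9 -20.7]
near_out [-10.4 -21.9]
lugfar [27.6 56.3]
lugnear [-31.9  65.4]
lugfar2 [ 28.5 -20.9]
lugnear2 [-33.1 -21.7]
```

Both views put the slot centre about 1.5 to 2 mm to press -x of the nominal point, so I aim 1 mm to -x. I'll move over and lower the stem a little into the slot.

>>> servo_tool(motion=[[1,0.8,-1.6,0,0],[1,2,-4.1,0,0],[1,3.2,-6.6,0,0],[1,4,-8.2,0,0],[1,4,-8.2,0,0],[1,4,-8.2,-1.5,0],[1,4,-8.2,-3,0],[1,4,-8.2,-4,0],[1,4,-8.2,-4.8,0],[1,4,-8.2,-5.5,0],[1,4,-8.2,-5.5,0],[1,4,-8.2,-5.5,0]])

```text
time_s: 7.28
ee_pos: [0.5456, -0.1789, 0.401]
eef_rot: [3.141, -0.0, 0.29]
force: [-1.0, -0.1, -1.4]
grip_width: 0.0138
grip_force: 40.0
```

Run:
```python
from h import *
o=ctrl.get_obs();print(o["ee_pos"].round(4),o["force"].round(2),o["moment"].round(2))
c=get("scene");i=c["image"][170:250,185:285,::-1];cv2.imwrite("pics/s3.png",cv2.resize(i,(750,600),interpolation=cv2.INTER_CUBIC))
```

```text
[ 0.5456 -0.1789  0.401 ] [-1.03 -0.13 -1.41] [-0.02  0.08  0.03]
```

View pics/s3.png

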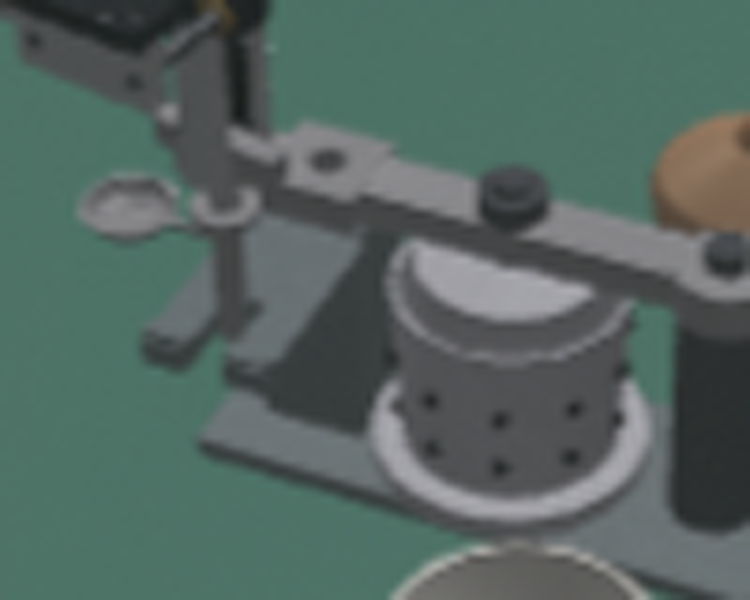

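The stem tip at (233,335) is inside the slot, with no contact force. I'll lower to the seat.

>>> servo_tool(motion=[[1,0,0,-1,0],[1,0,0,-2,0],[1,0,0,-3,0],[1,0,0,-4,0],[1,0,0,-4.7,0],[1,0,0,-5.2,0],[1,0,0,-5.4,0],[1,0,0,-5.4,0]])

```text
time_s: 8.32
ee_pos: [0.5456, -0.1789, 0.3467]
eef_rot: [3.141, -0.0, 0.29]
force: [0.8, 0.2, -1.8]
grip_width: 0.0141
grip_force: 40.0
```

>>> servo_tool(motion=[[1,0,0,-0.05,0],[1,0,0,-0.1,0],[1,0,0,-0.12,0],[1,0,0,-0.12,0]])

```text
time_s: 8.82
ee_pos: [0.5456, -0.1789, 0.3456]
eef_rot: [3.142, -0.0, 0.291]
force: [0.3, -0.0, -0.0]
grip_width: 0.0139
grip_force: 40.0
```

>>> servo_tool(motion=[[1,0,0,-0.04,0],[1,0,0,-0.04,0],[0.7,0,0,-0.04,0],[0.65,0,0,-0.04,0],[0.65,0,0,-0.04,0],[0.65,0,0,-0.04,0],[0.65,0,0,-0.04,0]])

```text
time_s: 9.7
ee_pos: [0.5456, -0.1789, 0.345]
eef_rot: [-3.142, 0.0, 0.29]
force: [0.0, 0.3, -0.3]
grip_width: 0.033
grip_force: 0.0
```

The pin is released. I'll lift straight up, then go over the knob.

>>> servo_tool(motion=[[0.65,0,0,1,0],[0.65,0,0,3,0],[0.65,0,0,6,0],[0.65,0,0,9.5,0],[0.6,0,0,13,0],[0.5,-2,1.2,13,8],[0.4,-4,2.5,13,16],[0.35,-6,3.8,13,24],[0.35,-8,5,13,32],[0.35,-9,5.7,13,40],[0.35,-9,5.7,13,40],[0.35,-9,5.7,13,40]])

```text
time_s: 11.2
ee_pos: [0.4559, -0.1221, 0.4754]
eef_rot: [3.141, -0.0, 0.985]
force: [0.5, -0.8, 0.7]
grip_width: 0.0609
grip_force: 0.0
```

Run:
```python
from h import *
o=ctrl.get_obs();print(o["ee_pos"].round(4),o["eef_rot"].round(3),o["qpos"].round(2),o["grip_width"])
c=get("wrist");np.save("w3wc.npy",c["wc"])
i=c["image"][:,:,::-1][90:330,140:460];cv2.imwrite("pics/w3.png",cv2.resize(i,(800,600),interpolation=cv2.INTER_CUBIC))
for p in((.456,-.1214,.2),(.5456,-.1789,.174)):print((proj(c,p)-[140,90])*2.5)
```

```text
[ 0.4559 -0.1221  0.4754] [ 3.141 -0.     0.985] [-0.34  0.07  1.62 -0.    1.44  0.25] 0.06091113335352083
[287.27257139 279.45086096]
[538.53820108 259.40570347]
```

View pics/w3.png

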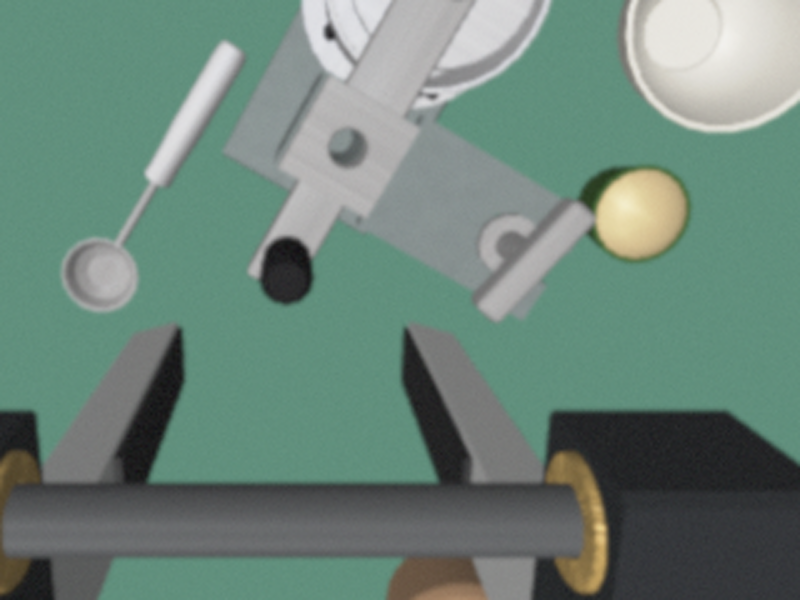

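The knob top is at (287,278), as predicted. The pin stands parked, its bar centred at about (535,261) against (538,259) predicted. I'll descend and grip the knob.

>>> servo_tool(motion=[[0.35,0,0.1,-3,0],[0.35,0,0.1,-6,0],[0.35,0,0.1,-9,0],[0.35,0,0.1,-11,0],[0.35,0,0.1,-11.5,0],[0.35,0,0.1,-11.5,0],[0.7,0,0.1,-11.5,0],[0.9,0,0.1,-11.5,0],[0.9,0,0.1,-11.5,0],[0.9,0,0.1,-11.5,0],[0.9,0,0.1,-11.5,0]], squeeze=20)

```text
time_s: 12.62
ee_pos: [0.455, -0.1205, 0.36]
eef_rot: [-3.137, 0.0, 0.989]
force: [-11.8, 7.9, 9.6]
grip_width: 0.0214
grip_force: 20.0
```

Run:
```python
from station import ctrl
import numpy as np
o=ctrl.get_obs();print(o["ee_pos"],o["force"],o["grip_width"],o["grip_force"])
y=np.radians(26.6);X=np.array([np.cos(y),np.sin(y)]);k=o["ee_pos"][:2];h=k+.245*X;print("hinge",h)
for i in range(1,19):
    a=-1.08*i/18 if i<18 else -1.09;r=k-h;c,s=np.cos(a),np.sin(a)
    p=h+[c*r[0]-s*r[1],s*r[0]+c*r[1]];print(i,((p-k)*100).round(2),round(np.degrees(a),1))
```

```text
[ 0.45501523 -0.12045113  0.36000267] [-11.77993516   7.88771952   9.57082708] 0.02138407776643698 20.00219654815737
hinge [ 0.67408301 -0.01075015]
1 [-0.62  1.33] -3.4
2 [-1.16  2.7 ] -6.9
3 [-1.61  4.1 ] -10.3
4 [-1.98  5.52] -13.8
5 [-2.26  6.96] -17.2
6 [-2.46  8.42] -20.6
7 [-2.57  9.89] -24.1
8 [-2.59 11.36] -27.5
9 [-2.52 12.82] -30.9
10 [-2.37 14.29] -34.4
11 [-2.13 15.74] -37.8
12 [-1.8  17.17] -41.3
13 [-1.38 18.58] -44.7
14 [-0.88 19.96] -48.1
15 [-0.3  21.31] -51.6
16 [ 0.36 22.62] -55.0
17 [ 1.09 23.9 ] -58.4
18 [ 2.05 25.32] -62.5
```

Gripped: width 21.4 mm against the 22 mm knob. I'll swing the first half along the arc, adding the 1 mm centring correction.

>>> servo_tool(motion=[[0.9,-0.1,0.06,0,0],[0.9,-0.4,0.7,0,-1.7],[0.9,-0.7,1.4,0,-3.4],[0.9,-1.25,2.75,0,-6.9],[0.9,-1.7,4.15,0,-10.3],[0.9,-2.05,5.6,0,-13.8],[0.9,-2.35,7.0,0,-17.2],[0.9,-2.55,8.5,0,-20.6],[0.9,-2.65,9.95,0,-24.1],[0.9,-2.7,11.4,0,-27.5],[0.9,-2.6,12.9,0,-30.9],[0.9,-2.6,12.9,0,-30.9]])

```text
time_s: 14.12
ee_pos: [0.4295, 0.0086, 0.3601]
eef_rot: [-3.141, 0.0, 0.451]
force: [-1.8, 0.7, 1.6]
grip_width: 0.0214
grip_force: 20.0
```

>>> servo_tool(motion=[[0.9,0.15,1.45,0,-3.5],[0.9,0.4,2.9,0,-6.9],[0.9,0.7,4.35,0,-10.4],[0.9,1.1,5.75,0,-13.8],[0.9,1.6,7.1,0,-17.2],[0.9,2.2,8.45,0,-20.7],[0.9,2.85,9.8,0,-24.1],[0.9,3.6,11.05,0,-27.5],[0.9,4.2,12,0,-30],[0.9,4.2,12,0,-30],[0.9,4.2,12,0,-30]])

```text
time_s: 15.5
ee_pos: [0.4717, 0.1275, 0.3601]
eef_rot: [3.141, -0.001, -0.073]
force: [5.1, -3.1, -2.4]
grip_width: 0.0214
grip_force: 20.0
```

Run:
```python
from station import ctrl
import numpy as np
o=ctrl.get_obs();d=o["ee_pos"][:2]-[.6741,-.0108];print(np.linalg.norm(d),np.radians(206.6)-np.arctan2(d[1],d[0])%(2*np.pi),o["qpos"].round(2))
```

```text
0.24512493545137054 1.063618499065945 [ 0.19  0.21  1.75 -0.    1.19  1.83]
```

The angle is 1.064 rad at radius 245 mm. I'll nudge to the stop, open and lift away.

>>> servo_tool(motion=[[0.9,0.3,0.4,0,-1],[0.9,0.45,0.65,0,-2],[0.9,0.45,0.65,0,-2],[0.9,0.4,0.6,0,-2],[0.6,0.4,0.6,0,-2],[0.4,0.4,0.6,0,-2],[0.4,0.4,0.6,0,-2],[0.4,0.4,0.6,0,-2],[0.4,0.4,0.6,1,-2],[0.4,0.4,0.6,4,-2],[0.4,0.4,0.6,8,-2],[0.4,0.4,0.6,13,-2],[0.4,0.4,0.6,14,-2],[0.4,0.4,0.6,14,-2]])

```text
time_s: 17.25
ee_pos: [0.4754, 0.1341, 0.5002]
eef_rot: [-3.141, -0.001, -0.109]
force: [0.8, -0.2, -0.4]
grip_width: 0.0565
grip_force: 0.0
```

Run:
```python
from h import *
c=get("scene");i=c["image"][140:290,140:340,::-1];cv2.imwrite("pics/s4.png",cv2.resize(i,(800,600),interpolation=cv2.INTER_CUBIC))
for p in((.5456,-.1789,.174),(.5456,-.1789,.13),(.478,.134,.2)):print((proj(c,p)-[140,140])*4)
c=get("wrist");i=c["image"]
m=(i.max(2)<60)&(np.indices(i.shape[:2])[0]<275)
n,l,s,ce=cv2.connectedComponentsWithStats(m.astype(np.uint8))
for k in range(1,n):
    if s[k,4]>60:print(s[k],ce[k].round(0),cast(c,*ce[k],.19).round(3))
o=ctrl.get_obs();print(o["time_s"],o["ee_pos"],o["grip_width"])
```

```text
[301.70350969 244.80354201]
[304.50080392 287.47828015]
[537.14561779  47.38984655]
[249 181  18  23 313] [257. 192.] [0.478 0.132 0.19 ]
[192 222  24  53 539] [206. 253.] [0.413 0.2   0.19 ]
[298 223  24  52 520] [308. 254.] [0.4   0.082 0.19 ]
[  67  255   96   20 1606] [119. 265.] [0.409 0.303 0.19 ]
[ 352  255   96   20 1603] [395. 265.] [ 0.374 -0.018  0.19 ]
17.35 [0.4756227  0.13408107 0.49875339] 0.05640925023743269
```

View pics/s4.png

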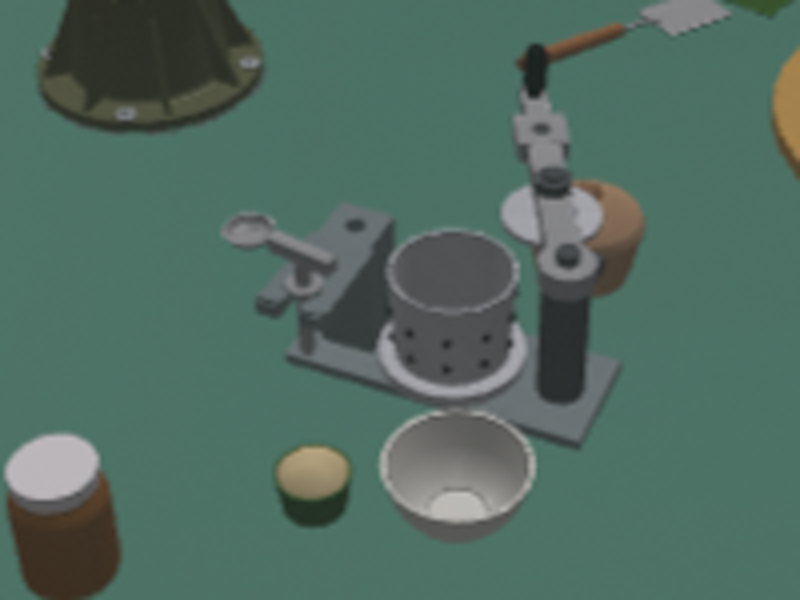

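The yoke is open: knob at (.478, .132), about 1.09 rad. The pin stands upright in the notch with its collar at (304,284), where predicted, and the gripper is clear.

```bash
python3 -c "
from station import ctrl
print(ctrl.hand_in())"
```

```text
the job is handed in; nothing more can be done
None
```

The pin is parked upright in the side notch, the yoke is swung to its stop at about 1.09 rad, the gripper is clear, and the job was handed in at about 17 s; no verdict came back.

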